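# Hang the cask card and hold the clip open on it

### The job

On the cellar's tasting counter, take the red cask card out of its rack, hang it by its hole on the peg of the iron stand and let go of it. Then pinch the yellow spring clip off its rail and hold it wide open around the middle of the hanging card's top edge, one jaw on either side and not touching the card, ready for a price slip to be slid in. Finish while still holding the clip open there, and leave everything else where it is.

Things in the scene. Friction and masses are not known exactly. Their poses are not given: they have to be found in the camera images.
- red_card: Red stiff wooden card, 96 mm wide (y) x 110 tall (z) x 8 thick (x), 64 to 112 g, pale label on both faces. Origin: middle of its bottom edge; x normal to its faces, z up. Starts upright in one of two slots of a dark rack (slot bottom 8 mm, slot walls 34 mm above the counter), its top 84 mm free; a like green card stands in the other slot, 80 mm away, face to face.
- red_card_hole (a point): Centre of the 20 mm hole through the red card: 42 mm below its top edge, mid-width, mid-thickness; axes as the card's.
- peg_tip (a point): Centre of the 13 mm brass ball ending the stand's peg, a level iron rod, 10 mm thick, axis 115 mm above the counter. From the ball it runs 75 mm along this point's +x (away from the robot), then bends down as the post. z up. A hung card has its hole's centre 5 mm below the rod's axis, its top edge 152 mm above the counter; 10 to 65 mm behind the ball is fine, mid-rod best.
- stand: The stand (fixed): oak base 120 x 110 mm, 22 mm high, and the iron post, nothing higher than 122 mm. Origin on the counter under the post; the peg points to the stand's -x (towards the robot).
- yellow_clip: Yellow spring clip like a big clothes-peg, jaws down, two tails up in a V, 62 g. Origin: its pivot pin (12 mm thick, 30 mm along y); z up, x across the two leaves. Leaves 26 mm wide (y), 7 thick. Jaws reach 40 mm below the pivot, tails 45 above. At rest the tails are 61 mm apart over their outer ends; pinched fully along x they stand parallel, 28 mm over the outsides.
- yellow_clip_near (a joint): hinge value (rad) of the yellow clip's near (-x) leaf: 0 = jaw closed on the 8 mm strip, 0.40 = tails pinched fully in, jaw wide open (stop). Each leaf has its own spring pulling it shut; pinching the tails' ends fully in takes about 8 N, and 15 to 25 N holds them firmly against the stops.
- yellow_clip_far (a joint): hinge value (rad) of the yellow clip's far (+x) leaf: 0 = jaw closed on the 8 mm strip, 0.40 = tails pinched fully in, jaw wide open (stop). Both at 0.40: the jaws gape 38 mm at their tips, about 21 mm at 15 mm below the pivot, and reach 35 mm below it.
- yellow_clip_near_tip (a point): Lower inner edge of the near jaw, middle of its width.
- yellow_clip_far_tip (a point): Lower inner edge of the far jaw, middle of its width.
- rail: Rail for the clips (fixed): dark foot 70 x 200 mm, 16 mm high, and a pale strip 8 mm thick along its y, top at 70 mm. Origin on the counter under its centre. The clips bite the strip, pivot pins resting on its top (pivot 76 mm above the counter), 90 to 102 mm apart; a clip must rise 45 mm to come off.
- green_card: Identical card in green, in the other slot of the rack. Leave alone.
- blue_clip: Identical clip in blue on the rail; origin at its pivot. Leave alone.
- jar: Amber jar, 76 mm diameter, 130 mm tall, origin under its middle. Leave alone.
- jug: Pewter jug, 90 mm diameter, 110 mm tall. Leave alone.
- beaker: Blue ceramic beaker, 72 mm diameter, 85 mm tall. Leave alone.
- cork_bowl: Terracotta bowl, 110 mm diameter, 45 mm tall. Leave alone.
Not all that is in view belongs to the job. What is meant by the red_card is not pink, and is the smaller of those in its own colour.

How it is judged:
By the outcome, as a careful person would: the job done as asked, in the order asked, and still so for the second after the job is handed in, while the arm keeps its last pose, push and grip.
It also fails if it takes over 61 s, if anything falls off the work surface, if the arm or the gripper's body presses on something with over 40 N, if the wrist force passes 120 N, or if a joint passes its speed limit or range.

### The arm

A 6-joint arm with a two-finger parallel gripper is mounted at the origin on the work surface. World frame = base frame: x ahead of the robot, y to its left, z up, the work surface at z = 0. Lengths are in m, angles in rad, forces in N, time in s.
With the tool pointing down it reaches from about 0.35 to 0.775 m from the base axis. Payload 7.3 kg.
Tool frame: the origin (TCP) lies between the finger pads; the fingertips stand 8 mm ahead of it and the grasp point (between the pads) lies 11 mm behind it (robot.nose_length is the distance from the TCP to the fingertips, in m); z points along the fingers, y is the line along which they close (so a half turn about z gives the same grasp; the last joint's range is limited). The gripper opens to 92 mm and grips with 3 to 60 N. Pads are 19 mm wide; open, the fingers measure 130 mm over their backs; the gripper's body (75 mm by 190 mm) begins 47 mm behind the grasp point.
Start: joints at [-1.248, 0.342, 1.524, -0, 1.275, -0.146], TCP at [0.237, -0.468, 0.235] pointing down, gripper open.
Joint ranges: [-2.53, 2.53], [-0.77, 2.02], [0.04, 2.7], [-1, 4.14], [0.28, 2.66], [-3.11, 3.11]. Speed limits (rad/s): [2.57, 2.57, 3.14, 3.14, 3.14, 3.14].

### API

Orientations are given as [roll, pitch, yaw] about the fixed x, y, z axes, in that order (R = Rz(yaw) Ry(pitch) Rx(roll)).
In Python, from cell import robot gives the robot as it stands. The module is installed in compiled form; this text tells all that it offers.
- The arm moves only by the shell command python3 -m jog 'ROWS' [FORCE]. ROWS is JSON, a list that holds one entry, the list of rows, each a list of 5 numbers: the gripper's target within -1 to 1 (fully open at 1, half-way at 0, shut at -1), then the shift along the tool's x, y, z in m, then the turn about the tool's z in rad. A call has 1 to 5 rows; each row is the pose to reach, as a shift and turn from the pose commanded when the call began, along the tool's axes at that moment; what a row does not reach only later rows make up. A row lasts 1/12 s, in which the tool goes at most 41.7 mm and 7.16 degrees, less where a joint would pass 70% of its speed; a pose out of reach is approached as far as the arm can. A call with a gripper value outside its range is refused whole. The fingers move at their own pace and stop on an object; FORCE is the grip in N (left out, the last holds). Time passes only in rows, so rows that repeat a pose let the fingers close. It gives the time, the measured TCP pose, the force, the opening and the grip force at its end, in the units of the state.
- robot.observe(): the state, without advancing time (a new reading comes with each control period).
- robot.read_camera(name): name is "scene" or "side" or "wrist"; returns the picture (400x640x3 uint8, red, green, blue); there is no depth.
- robot.camera_model(name): a dict with "camera_matrix" (3x3 intrinsics, pixels), "position" and "attitude" of the camera in the world; the wrist camera has in their place "mount" (4x4, takes a point from camera to tool coordinates, whose origin is the TCP and whose axes are the flange's). Camera axes: x right, y down, z forward; pixel columns grow to the right and rows downward; lengths in m; the calibration is good to about 2 mm. A picture is of the moment at which its call begins: read the wrist's pose just before it. camera_model takes no time and is no camera call.
- robot.hand_in(): hands the job in; it is judged then, once.
The state is a dict: "time": time; "qpos": joint angles; "qvel": joint speeds; "joint_efforts": joint torques, N m; "tool_pos": TCP position; "tool_rot": TCP orientation; "contact_force": force on the tool from outside, world axes, zero at the start; "torque": the same for the moment, N m; "opening": finger opening in m; "grip_force": force on a finger pad.
Only numpy, scipy, OpenCV 4.12 (cv2) and the standard library are available. Lean on these libraries where they do the work, as an engineer would, in place of code of your own. Each camera call takes 0.05 s, during which the arm holds its last target. There are 200 camera calls.

## Working session

There is one attempt and no reset: what is moved stays moved. The work goes in short steps, Python scripts to look and compute and a shell command to move; the robot and the scene stay as the last step left them, time stands still between calls to the robot, and variables do not carry over. Pictures are saved under pics/ and viewed, at most 10 in all, crops included, and the job is handed in when it is done.

```bash
mkdir -p pics
cat > h.py <<'E'
import numpy as np,cv2
from cell import robot
from scipy.spatial.transform import Rotation as R
def cam(n,st=None):
    m=robot.camera_model(n);K=np.array(m["camera_matrix"])
    if n=="wrist":
        T=np.eye(4);T[:3,:3]=R.from_euler('xyz',st["tool_rot"]).as_matrix();T[:3,3]=st["tool_pos"]
        T=T@np.array(m["mount"]);return K,T[:3,3],T[:3,:3]
    a=np.array(m["attitude"],float)
    A=a if a.shape==(3,3) else R.from_euler('xyz',a).as_matrix()
    return K,np.array(m["position"]),A
def ray(C,p):
    K,o,A=C;return o,A@np.linalg.solve(K,[p[0],p[1],1.])
def onz(C,p,z):
    o,d=ray(C,p);return o+d*(z-o[2])/d[2]
def onax(C,p,v,i):
    o,d=ray(C,p);return o+d*(v-o[i])/d[i]
def proj(C,X):
    K,o,A=C;q=K@(A.T@(np.array(X)-o));return q[:2]/q[2]
def snap(n,f):
    st=robot.observe();im=robot.read_camera(n);cv2.imwrite(f"pics/{f}.png",im[:,:,::-1]);return st,im
E
python3 - <<'E'
from h import *
for n in("scene","side"):
    print(n,robot.camera_model(n));snap(n,n+"0")
st,_=snap("wrist","wrist0");print(robot.camera_model("wrist"),st)
E
```

```text
scene {'camera_matrix': array([[430.01935859,   0.        , 314.77977265],
       [  0.        , 430.01935859, 193.41337912],
       [  0.        ,   0.        ,   1.        ]]), 'position': array([ 1.54478918, -0.0626099 ,  0.89154161]), 'attitude': array([-2.26092392,  0.00599946,  1.41655835])}
side {'camera_matrix': array([[412.10685584,   0.        , 319.91072492],
       [  0.        , 412.10685584, 197.59237842],
       [  0.        ,   0.        ,   1.        ]]), 'position': array([0.03506608, 0.95345446, 0.83647337]), 'attitude': array([-2.18590138,  0.01687347, -2.59169434])}
{'camera_matrix': array([[296.60687402,   0.        , 319.48060138],
       [  0.        , 296.60687402, 196.63468898],
       [  0.        ,   0.        ,   1.        ]]), 'mount': array([[-1.02071721e-04, -9.59812541e-01, -2.80641899e-01,
         7.59052857e-02],
       [ 9.99999980e-01, -1.46895218e-04,  1.38682620e-04,
        -1.25956883e-03],
       [-1.74334271e-04, -2.80641879e-01,  9.59812537e-01,
        -1.50875573e-01],
       [ 0.00000000e+00,  0.00000000e+00,  0.00000000e+00,
         1.00000000e+00]])} {'time': 0.1, 'qpos': array([-1.24799418e+00,  3.42643569e-01,  1.52487930e+00,  1.59276333e-05,
        1.27536848e+00, -1.45982476e-01]), 'qvel': array([ 0.00126731, -0.00231292, -0.00127416, -0.00080811,  0.0007125 ,
        0.00062058]), 'joint_efforts': array([ 2.09074002e-03, -4.32001948e+01, -2.44694799e+01,  7.18557998e-02,
        5.25866705e-02, -5.46935075e-05]), 'tool_pos': array([ 0.23712505, -0.46803616,  0.23413409]), 'tool_rot': array([-3.14030999e+00, -2.03983308e-04,  4.68779847e-01]), 'contact_force': array([-1.06373908e-01, -2.45388851e-04, -4.31038928e-01]), 'torque': array([ 0.0523272 , -0.04660992,  0.05469879]), 'grip_force': 0.0, 'opening': 0.09197426463887422}
```

View pics/scene0.png

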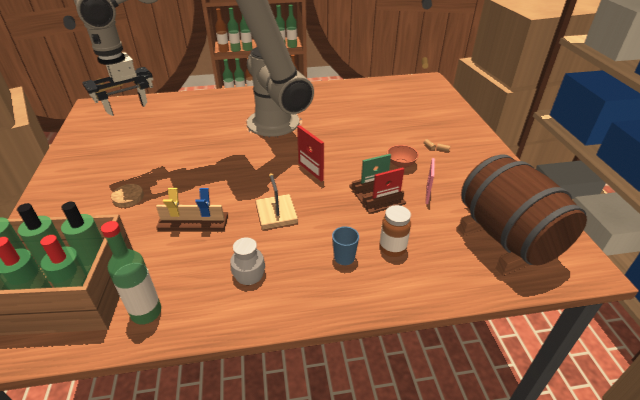

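View pics/side0.png

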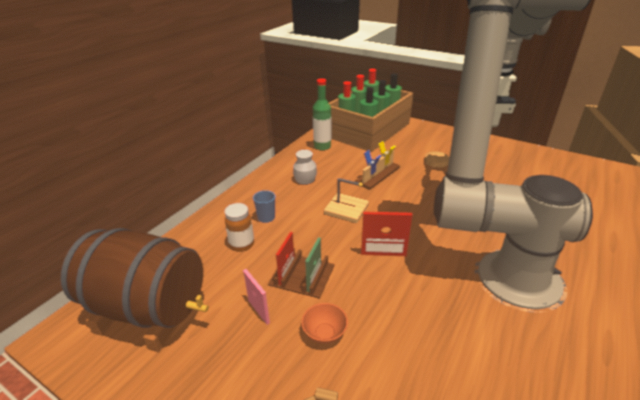

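The scene view shows the red rack card at about (388,185), the green one at (376,168), the large red decoy at (311,155), the stand at (275,205), the rail at (192,215), the yellow clip at (171,203) and the blue one at (204,205). In the side view the red card is at (286,258) and the stand at (345,205). Next: coarse positions.

Run:
```python
from h import *
S,D=cam("scene"),cam("side")
s=cv2.imread("pics/scene0.png");d=cv2.imread("pics/side0.png")
def m(im,lo,hi,box):
    h=cv2.cvtColor(im,cv2.COLOR_BGR2HSV);k=cv2.inRange(h,lo,hi)
    x0,y0,x1,y1=box;z=np.zeros_like(k);z[y0:y1,x0:x1]=k[y0:y1,x0:x1];return z
def quad(k):
    c=max(cv2.findContours(k,0,2)[0],key=cv2.contourArea)
    return cv2.boxPoints(cv2.minAreaRect(c)).round(1).tolist(),cv2.approxPolyDP(c,3,True)[:,0].tolist(),cv2.contourArea(c)
r=m(s,(0,180,60),(6,255,255),(365,160,410,212))|m(s,(174,180,60),(180,255,255),(365,160,410,212))
print("red scene",quad(r))
r2=m(d,(0,180,60),(6,255,255),(265,225,302,290))|m(d,(174,180,60),(180,255,255),(265,225,302,290))
print("red side",quad(r2))
for p in [(372,179),(402,169)]: print(onz(S,p,.118))
g=m(s,(40,60,30),(90,255,255),(355,150,395,190));print("green",quad(g))
y=m(s,(22,130,100),(34,255,255),(155,180,185,225));print("yel",quad(y))
b=m(s,(100,120,60),(125,255,255),(190,180,220,225));print("blue",quad(b))
print("peg?",onz(S,(274,178),.115),onz(D,(360,184),.115),"post/base",onz(S,(277,212),.022),onz(D,(346,207),.022))
print("clip",onz(S,(171,204),.076),onz(S,(204,205),.076),onz(D,(385,152),.09),onz(D,(371,163),.09))
for a,im,bx in(("s",s,(230,160,310,240)),("r",s,(345,145,425,215)),("d",d,(320,165,380,225)),("c",s,(150,180,230,240))):
    x0,y0,x1,y1=bx;globals()[a+'i']=cv2.resize(im[y0:y1,x0:x1],(400,300),interpolation=2)
cv2.imwrite("pics/z1.png",np.vstack([np.hstack([si,ri]),np.hstack([di,ci])]))
```

```text
red scene ([[366.20001220703125, 176.8000030517578], [402.5, 166.39999389648438], [408.70001220703125, 188.10000610351562], [372.3999938964844, 198.5]], [[403, 168], [376, 174], [372, 197], [383, 188], [399, 185], [400, 190]], 471.5)
red side ([[267.0, 278.6000061035156], [284.5, 230.60000610351562], [297.29998779296875, 235.3000030517578], [279.8999938964844, 283.29998779296875]], [[291, 233], [276, 254], [279, 283], [280, 268], [292, 250]], 285.0)
[0.5794459  0.25310753 0.118     ]
[0.54591335 0.35527756 0.118     ]
green ([[355.8999938964844, 161.8000030517578], [389.6000061035156, 153.39999389648438], [394.79998779296875, 174.10000610351562], [361.1000061035156, 182.5]], [[390, 155], [363, 160], [361, 182], [367, 175], [387, 170]], 416.0)
yel ([[163.0, 199.0], [171.0, 199.0], [171.0, 200.0], [163.0, 200.0]], [[171, 199], [163, 200]], 2.5)
blue ([[195.3000030517578, 188.3000030517578], [207.60000610351562, 187.6999969482422], [209.10000610351562, 215.0], [196.8000030517578, 215.60000610351562]], [[201, 188], [201, 199], [196, 201], [202, 215], [209, 215], [204, 202], [208, 201], [207, 188]], 198.0)
peg? [ 0.52411768 -0.03113249  0.115     ] [ 0.50816021 -0.03853425  0.115     ] post/base [ 0.57197507 -0.03213526  0.022     ] [ 0.54631407 -0.01968369  0.022     ]
clip [ 0.5484599  -0.33487675  0.076     ] [ 0.56836022 -0.23994651  0.076     ] [ 0.54240152 -0.3112673   0.09      ] [ 0.55234353 -0.21325008  0.09      ]
```

View pics/z1.png

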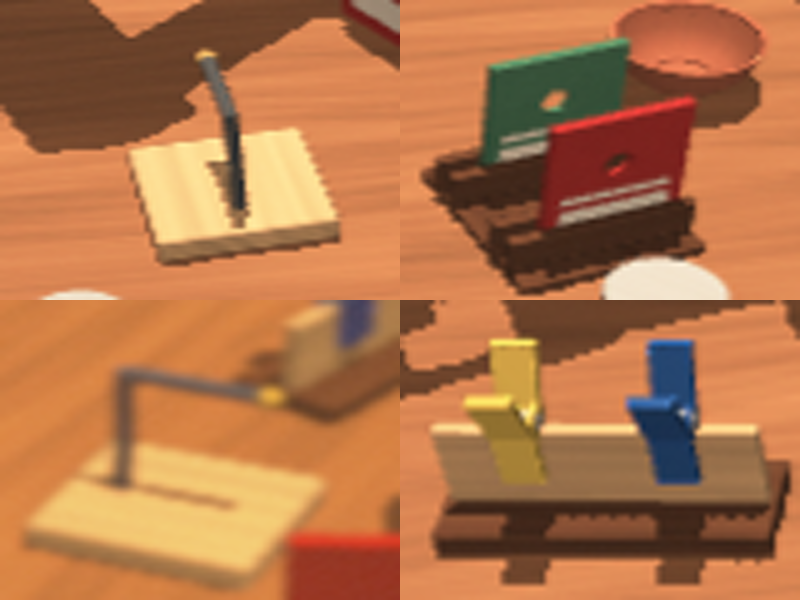

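```bash
cat >> h.py <<'E'
def go(x,y,z,yaw):
    s=robot.observe();Rm=R.from_euler('xyz',s["tool_rot"]).as_matrix()
    d=Rm.T@(np.array([x,y,z])-s["tool_pos"]);t=-(yaw-s["tool_rot"][2]);t=(t+np.pi)%(2*np.pi)-np.pi
    print("t%.2f shift"%s["time"],d.round(4),"turn %.3f"%t,"rows %.1f"%max(np.linalg.norm(d)/.04,abs(t)/.122),"pos",s["tool_pos"].round(4),"yaw %.3f"%s["tool_rot"][2],"open %.4f grip %.1f"%(s["opening"],s["grip_force"]),"F",s["contact_force"].round(1))
E
python3 - <<'E'
from h import *
S,D=cam("scene"),cam("side")
a,b=onz(S,(375,174.9),.118),onz(S,(404,167.9),.118);print(a,b,np.linalg.norm(a-b),np.arctan2(-(b-a)[0],(b-a)[1]))
print("ball",onz(S,(271,174.7),.115),onz(D,(360.6,184.2),.115))
print("decoy top",onz(S,(298,127),.14),onz(S,(323,155),.14), proj(S,(.50,-.30,0)))
E
python3 -m jog '[[[1,0.04,-0.004,0,-0.12],[1,0.08,-0.008,0,-0.24],[1,0.12,-0.012,0,-0.36],[1,0.16,-0.016,0,-0.48],[1,0.2,-0.02,0,-0.6]]]' 20
python3 -c "
from h import *
go(.50,-.30,.235,1.57)"
```

```text
[0.56146927 0.26700137 0.118     ] [0.54146623 0.36299595 0.118     ] 0.09805652160311354 0.2054370622638005
ball [ 0.50642379 -0.03869389  0.115     ] [ 0.50599387 -0.03845563  0.115     ]
decoy top [0.28715512 0.07098159 0.14      ] [0.46510427 0.12629266 0.14      ] [189.44232127 211.1997419 ]
time: 0.57
tool_pos: [0.4078, -0.3588, 0.2345]
tool_rot: [-3.141, -0.0, 1.074]
contact_force: [0.7, -0.5, 0.1]
opening: 0.0918
grip_force: 0.0
t0.57 shift [ 0.0957  0.053  -0.0005] turn -0.496 rows 4.1 pos [ 0.4078 -0.3588  0.2345] yaw 1.074 open 0.0918 grip 0.0 F [ 0.7 -0.5  0.1]
```

```bash
python3 -m jog '[[[1,0.02,0.011,0,-0.1],[1,0.04,0.022,0,-0.2],[1,0.06,0.033,0,-0.3],[1,0.08,0.044,0,-0.4],[1,0.096,0.053,0,-0.496]]]' >/dev/null
python3 -m jog '[[[1,0,0,0,0],[1,0.04,0,-0.015,0],[1,0.08,0,-0.03,0],[1,0.12,0,-0.045,0],[1,0.16,0,-0.06,0]]]' >/dev/null
python3 -c "
from h import *
st,_=snap('wrist','w1');print(st['tool_pos'],st['tool_rot'])"
python3 -m jog '[[[1,0.04,0,0,0],[1,0.08,0,0,0],[1,0.12,0,0,0],[1,0.12,0,0,0]]]' >/dev/null
python3 -c "
from h import *
st,_=snap('wrist','w2');print(st['tool_pos'],st['tool_rot'])
import pickle
go(.551,.27,.295,1.776)
im=np.hstack([cv2.imread('pics/w1.png'),cv2.imread('pics/w2.png')]);cv2.imwrite('pics/w12.png',cv2.resize(im,(800,250),interpolation=3))"
```

```text
[ 0.49928747 -0.14446739  0.29342992] [-3.14058142e+00 -9.06432771e-05  1.56149712e+00]
[ 0.50007724 -0.02017626  0.29334644] [-3.14138441e+00 -2.51156275e-03  1.56827025e+00]
t1.83 shift [ 0.2932  0.0498 -0.0017] turn -0.208 rows 7.4 pos [ 0.5004 -0.023   0.2933] yaw 1.568 open 0.0921 grip 0.0 F [ 1.3 -1.7  0.5]
```

View pics/w12.png

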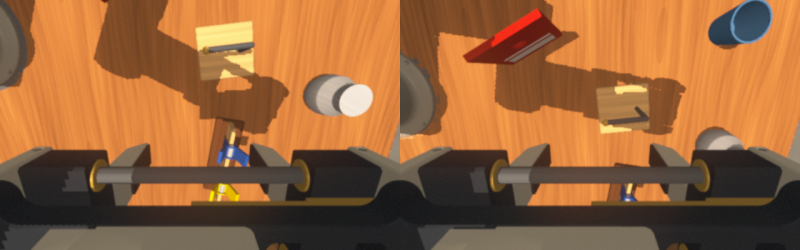

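```bash
python3 - <<'E'
import cv2,numpy as np
a=cv2.imread('pics/w1.png')[30:135,300:420];b=cv2.imread('pics/w2.png')[125:220,300:420]
f=lambda i:cv2.resize(i,None,fx=3.333,fy=3.333,interpolation=2)
A,B=f(a),f(b);B=cv2.copyMakeBorder(B,0,A.shape[0]-B.shape[0],0,0,0);cv2.imwrite('pics/z2.png',np.hstack([A,B]))
E
python3 -m jog '[[[1,0.04,0.005,0,-0.04],[1,0.08,0.01,0,-0.08],[1,0.12,0.015,0,-0.12],[1,0.16,0.02,0,-0.16],[1,0.17,0.05,0,-0.208]]]'
python3 - <<'E'
from h import *
st,_=snap('wrist','w3');print(st['tool_pos'],st['tool_rot'])
C=cam("wrist",st)
for p in((.561,.267,.118),(.541,.363,.118),(.551,.315,.118)):print(proj(C,p))
import glob
E
```

```text
time: 2.25
tool_pos: [0.5498, 0.1479, 0.2938]
tool_rot: [-3.141, -0.002, 1.777]
contact_force: [2.2, 0.4, 0.9]
opening: 0.0915
grip_force: 0.0
[0.54975621 0.14790266 0.29383989] [-3.14058383e+00 -1.72035483e-03  1.77695494e+00]
[354.40626831  72.19589049]
[357.94639963 -41.37305578]
[356.09255423  18.09910784]
```

View pics/z2.png

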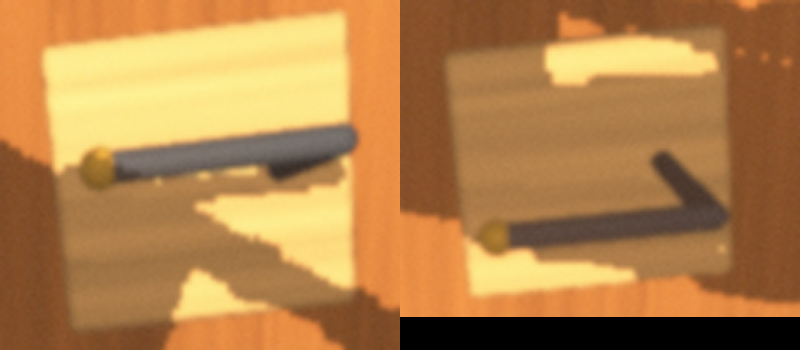

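View pics/w3.png

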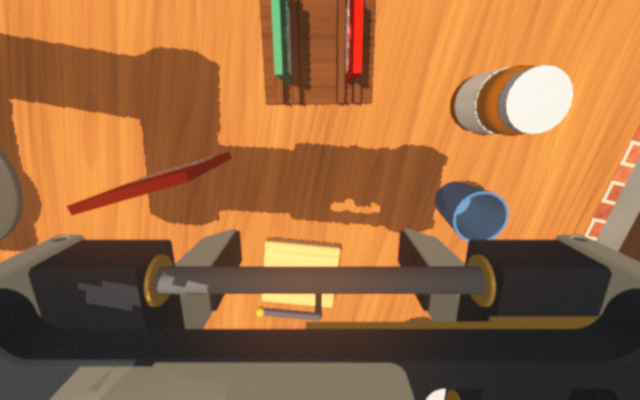

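Zoom: in w1 the ball is at (329.4,80.4) and the bend at (404.4,71.4). In w2 they are at (328.5,196.1) and (396,189.2). In w3 the red card's top edge runs along column 357, with its near end at row 73.

```bash
python3 - <<'E'
from h import *
for p,r,b,e in(([.49928747,-.14446739,.29342992],[-3.14058142,-.00009,1.56149712],(329.4,80.4),(404.4,71.4)),([.50007724,-.02017626,.29334644],[-3.14138441,-.0025,1.56827],(328.5,196.1),(396,189.2))):
    C=cam("wrist",dict(tool_pos=p,tool_rot=r));B=onz(C,b,.115);E=onz(C,e,.115)
    print(B,E,np.linalg.norm(E-B),np.arctan2(*(E-B)[1::-1]))
E
python3 -m jog '[[[1,0.04,0,0,0],[1,0.08,0,0,0],[1,0.09,0,0,0],[1,0.09,0,0,0]]]' >/dev/null
python3 - <<'E'
from h import *
st,im=snap('wrist','w4');print(st['tool_pos'],st['tool_rot'],st['time']);C=cam("wrist",st)
h=cv2.cvtColor(im,cv2.COLOR_RGB2HSV);k=cv2.inRange(h,(0,200,170),(7,255,255))|cv2.inRange(h,(174,200,170),(180,255,255));k[:,:300]=0;k[230:]=0
for c in cv2.findContours(k,0,2)[0]:
    if cv2.contourArea(c)>40:
        q=cv2.boxPoints(cv2.minAreaRect(c));print(q.round(1).tolist());print(np.array([onz(C,p,.118) for p in q]).round(4).tolist())
cv2.imwrite('pics/z3.png',cv2.resize(im[0:250,230:480,::-1],(600,600),interpolation=2))
E
```

```text
[ 0.51023338 -0.0382039   0.115     ] [ 0.58744031 -0.03027136  0.115     ] 0.07761336103539578 0.10238460096070852
[ 0.51025025 -0.03842916  0.115     ] [ 0.58771114 -0.03039686  0.115     ] 0.07787622929466945 0.10332559478055015
[0.53381385 0.23310215 0.29261168] [-3.14084900e+00  2.88783021e-04  1.77400141e+00] 2.6333
[[345.1000061035156, 156.89999389648438], [347.1000061035156, 61.900001525878906], [358.79998779296875, 62.099998474121094], [356.79998779296875, 157.10000610351562]]
[[0.5556, 0.2654, 0.118], [0.5359, 0.3596, 0.118], [0.5476, 0.3617, 0.118], [0.5683, 0.2678, 0.118]]
```

View pics/z3.png

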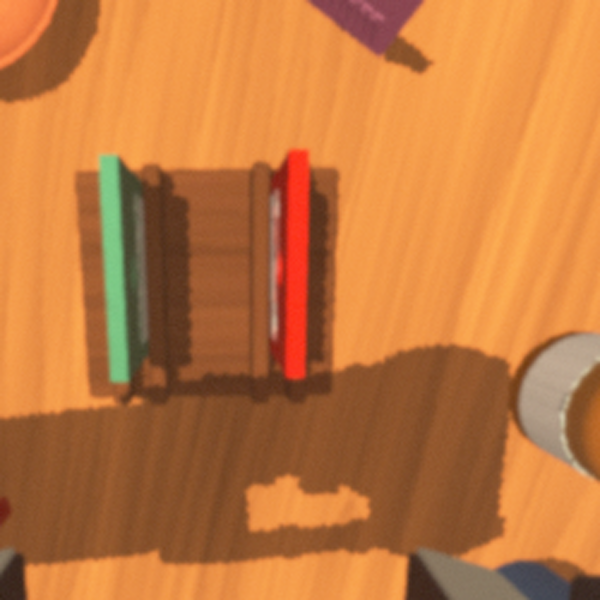

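Crop z3 shows the red top strip from about (352.9,157.5) to (354.6,62.5) in image pixels, in the right slot; the green card is 80 mm to the left. The card centre comes out at about (0.553,0.3145) with yaw 0.215, in agreement with the scene camera.

```bash
python3 -c "
from h import *
st=robot.observe();C=cam('wrist',dict(tool_pos=[0.53381385,0.23310215,0.29261168],tool_rot=[-3.140849,.000289,1.774]))
a,b=onz(C,(352.9,157.5),.118),onz(C,(354.6,62.5),.118);print(a,b,(a+b)/2,np.linalg.norm(a-b))
go(.553,.3145,.293,1.786)"
```

```text
[0.56417827 0.26652737 0.118     ] [0.54345961 0.36050887 0.118     ] [0.55381894 0.31351812 0.118     ] 0.09623817410414115
t2.68 shift [ 0.0775  0.035  -0.0004] turn -0.013 rows 2.1 pos [0.5342 0.2316 0.2927] yaw 1.773 open 0.0914 grip 0.0 F [-0.5 -1.3  0.1]
```

```bash
python3 -m jog '[[[-0.1,0.035,0.02,0,-0.013],[-0.1,0.077,0.035,0,-0.013],[-0.1,0.077,0.035,0.04,-0.013],[-0.1,0.077,0.035,0.08,-0.013],[-0.1,0.077,0.035,0.12,-0.013]]]' 20 >/dev/null
python3 -m jog '[[[-0.1,0,0,0.02,0],[-0.1,0,0,0.02,0],[-0.1,0,0,0.02,0]]]' >/dev/null
python3 -c "
from h import *
go(.5535,.314,.100,1.786)"
```

```text
t3.35 shift [0.0015 0.0003 0.0528] turn -0.003 rows 1.3 pos [0.5536 0.3126 0.1528] yaw 1.783 open 0.0437 grip 0.0 F [-0.3 -0.2  0.8]
```

```bash
python3 -m jog '[[[-0.1,0.0015,0,0.02,0],[-0.1,0.0015,0,0.04,0],[-0.1,0.0015,0,0.053,0],[-0.1,0.0015,0,0.053,0]]]' 
python3 -m jog '[[[-1,0,0,0,0],[-1,0,0,0,0],[-1,0,0,0,0],[-1,0,0,0,0],[-1,0,0,0,0]]]' 20
python3 -m jog '[[[-1,0,0,0,0],[-1,0,0,-0.01,0],[-1,0,0,-0.03,0],[-1,0,0,-0.05,0],[-1,0,0,-0.07,0]]]'
python3 -c "
from h import *
go(.5535,.314,.300,1.786)"
```

```text
time: 3.68
tool_pos: [0.553, 0.3151, 0.1002]
tool_rot: [-3.141, 0.001, 1.784]
contact_force: [-0.4, 0.1, 0.5]
opening: 0.0415
grip_force: 0.0
time: 4.1
tool_pos: [0.5529, 0.3165, 0.1013]
tool_rot: [3.14, -0.0, 1.786]
contact_force: [-0.5, -0.3, 0.6]
opening: 0.0128
grip_force: 0.0
time: 4.52
tool_pos: [0.5523, 0.3163, 0.1715]
tool_rot: [-3.141, 0.0, 1.786]
contact_force: [-0.1, 0.3, -0.4]
opening: 0.0077
grip_force: 20.0
t4.52 shift [-0.0025  0.0007 -0.1285] turn -0.000 rows 3.2 pos [0.5523 0.3163 0.1715] yaw 1.786 open 0.0077 grip 20.0 F [-0.1  0.3 -0.4]
```

```bash
python3 -m jog '[[[-1,0,0,-0.03,0],[-1,0,0,-0.07,0],[-1,0,0,-0.1,0],[-1,0,0,-0.12,0],[-1,-0.03,0,-0.12,0]]]' >/dev/null
python3 -c "
from h import *
go(.464,-.043,.292,1.674)"
```

```text
t4.93 shift [-0.3057 -0.1657  0.0018] turn 0.117 rows 8.7 pos [0.559  0.2914 0.2966] yaw 1.791 open 0.0077 grip 20.0 F [ 1.4 -0.4 -0.6]
```

```bash
python3 -m jog '[[[-1,-0.03,-0.015,0,0.02],[-1,-0.065,-0.033,0,0.04],[-1,-0.1,-0.052,0,0.06],[-1,-0.135,-0.072,0,0.08],[-1,-0.17,-0.092,0,0.1]]]' >/dev/null
python3 -m jog '[[[-1,-0.035,-0.018,0,0.017],[-1,-0.07,-0.036,0,0.017],[-1,-0.1,-0.054,0,0.017],[-1,-0.125,-0.065,0,0.017],[-1,-0.125,-0.065,0,0.017]]]' >/dev/null
python3 -c "
from h import *
go(.464,-.043,.170,1.674)"
```

```text
t5.77 shift [-0.0096  0.0096  0.1212] turn -0.009 rows 3.0 pos [ 0.4535 -0.0341  0.2911] yaw 1.665 open 0.0078 grip 20.0 F [ 0.2  0.2 -0.6]
```

```bash
python3 -m jog '[[[-1,-0.01,0.002,0.03,-0.009],[-1,-0.01,0.004,0.06,-0.009],[-1,-0.01,0.004,0.09,-0.009],[-1,-0.01,0.004,0.12,-0.009],[-1,-0.01,0.004,0.126,-0.009]]]' >/dev/null
python3 -m jog '[[[-1,0,0,0,0],[-1,0,0,0,0],[-1,0,0,0,0]]]' >/dev/null
python3 - <<'E'
from h import *
go(.464,-.043,.165,1.674)
st,a=snap('scene','s2');_,b=snap('side','d2')
S,D=cam("scene"),cam("side");t=st["tool_pos"]
p=proj(S,t-[0,0,.03]).astype(int);q=proj(D,t-[0,0,.03]).astype(int);print(p,q)
A=a[p[1]-40:p[1]+50,p[0]-45:p[0]+45];B=b[q[1]-40:q[1]+50,q[0]-45:q[0]+45]
cv2.imwrite('pics/z4.png',cv2.resize(np.hstack([A,B])[:,:,::-1],(800,400),interpolation=2))
E
```

```text
t6.43 shift [-0.0033  0.0024  0.0012] turn 0.004 rows 0.1 pos [ 0.4613 -0.04    0.1662] yaw 1.678 open 0.0081 grip 20.0 F [-0.9  0.9 -1.1]
[268 160] [374 182]
```

View pics/z4.png

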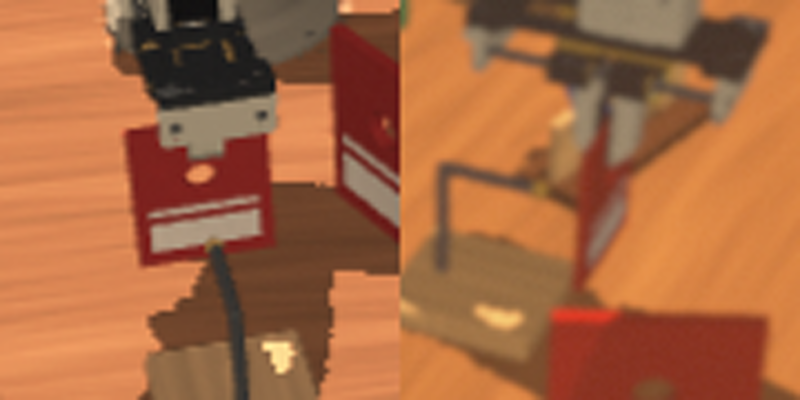

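The left crop (scene) shows the hole at (268.2,159.2) and the ball at (271.2,175.1). The card hangs straight in the fingers, with bottom corners at (255,179.9) and (284.7,174.9).

Run:
```python
from h import *
S=cam("scene");n=np.array([np.cos(.107),np.sin(.107),0]);t=np.array([.4613,-.0400,.1662])
l=np.array([-n[1],n[0],0])
def pl(p,off):
    o,d=ray(S,p);c=t+n*off;return o+d*(n@(c-o))/(n@d)
f=lambda x,y:(223+x/4.444,120+y/4.444)
for nm,p,off in(("hole",f(201,174),.002),("BL",f(142,266),.004),("BR",f(274,244),.004),("TL",f(126,131),.004),("TR",f(266,108),.004),("tip",f(206,156),.008)):
    X=pl(p,off);print(nm,X.round(4),"lat %.4f dz %.4f"%(l@(X-t),X[2]-t[2]))
m=np.array([np.cos(.103),np.sin(.103),0]);b=onz(S,f(214,245),.115);print(b)
```

```text
hole [ 0.4635 -0.0419  0.1424] lat -0.0021 dz -0.0238
BL [ 0.4706 -0.0887  0.0743] lat -0.0494 dz -0.0919
BR [0.4605 0.005  0.0746] lat 0.0448 dz -0.0916
TL [ 0.4705 -0.0886  0.1872] lat -0.0494 dz 0.0210
TR [0.4604 0.0054 0.1888] lat 0.0452 dz 0.0226
tip [ 0.4691 -0.0376  0.1605] lat 0.0016 dz -0.0057
[ 0.50863748 -0.03839858  0.115     ]
```

```bash
python3 -m jog '[[[-1,-0.001,0.001,0.01,0.004],[-1,-0.001,0.001,0.02,0.004],[-1,-0.001,0.001,0.027,0.004],[-1,-0.001,0.001,0.027,0.004],[-1,-0.001,0.001,0.027,0.004]]]'
python3 -c "
from h import *
go(.464,-.0409,.139,1.674);go(.5456,-.0325,.139,1.674)"
```

```text
time: 6.95
tool_pos: [0.4612, -0.0408, 0.1376]
tool_rot: [3.141, 0.0, 1.674]
contact_force: [0.5, 0.3, -0.9]
opening: 0.0076
grip_force: 20.0
t6.95 shift [-0.0004  0.0028 -0.0014] turn -0.000 rows 0.1 pos [ 0.4612 -0.0408  0.1376] yaw 1.674 open 0.0076 grip 20.0 F [ 0.5  0.3 -0.9]
t6.95 shift [-0.0004  0.0848 -0.0014] turn -0.000 rows 2.1 pos [ 0.4612 -0.0408  0.1376] yaw 1.674 open 0.0076 grip 20.0 F [ 0.5  0.3 -0.9]
```

```bash
python3 -m jog '[[[-1,0,0.01,-0.001,0],[-1,0,0.02,-0.001,0],[-1,0,0.03,-0.001,0],[-1,0,0.04,-0.001,0],[-1,0,0.05,-0.001,0]]]'
python3 -m jog '[[[-1,0,0.01,0,0],[-1,0,0.02,0,0],[-1,0,0.03,0,0],[-1,0,0.035,0,0],[-1,0,0.035,0,0]]]'
python3 - <<'E'
from h import *
go(.5456,-.0325,.134,1.674)
st,a=snap('scene','s3')
S=cam("scene");p=proj(S,st["tool_pos"]-[0,0,.03]).astype(int)
cv2.imwrite('pics/z5.png',cv2.resize(a[p[1]-40:p[1]+50,p[0]-45:p[0]+45][:,:,::-1],(500,500),interpolation=2));print(p)
E
```

```text
time: 7.37
tool_pos: [0.5117, -0.0356, 0.1392]
tool_rot: [3.14, 0.001, 1.674]
contact_force: [-0.1, 0.6, -1.1]
opening: 0.0076
grip_force: 20.0
time: 7.78
tool_pos: [0.5466, -0.032, 0.1388]
tool_rot: [3.14, 0.0, 1.674]
contact_force: [0.5, -0.4, -1.3]
opening: 0.0082
grip_force: 20.0
t7.78 shift [-0.0003 -0.0011  0.0048] turn 0.000 rows 0.1 pos [ 0.5466 -0.032   0.1388] yaw 1.674 open 0.0082 grip 20.0 F [ 0.5 -0.4 -1.3]
[274 184]
```

View pics/z5.png

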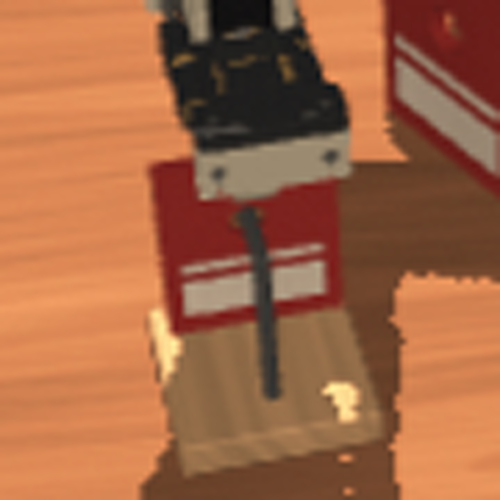

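The card is threaded: the rod comes out of the hole and the card body is behind it. Now lower and release it.

```bash
python3 -m jog '[[[-1,0,0,0.003,0],[-1,0,0,0.005,0],[-1,0,0,0.0055,0],[-1,0,0,0.0055,0]]]'
python3 -m jog '[[[-0.45,0,0,0,0],[-0.45,0,0,0,0],[-0.45,0,0,0,0],[-0.45,0,0,0,0],[-0.45,0,0,0,0]]]'
python3 -m jog '[[[-0.45,0,0,-0.01,0],[-0.45,0,0,-0.02,0],[-0.45,0,0,-0.04,0],[-0.45,0,0,-0.08,0],[-0.45,0,0,-0.12,0]]]'
python3 - <<'E'
from h import *
go(.50,-.46,.29,1.571)
st,a=snap('scene','s4');st,w=snap('wrist','w4b')
S=cam("scene")
for X in((.5464,-.034,.152),(.5464,-.034,.110)):print(proj(S,X))
h=cv2.cvtColor(a,cv2.COLOR_RGB2HSV);k=cv2.inRange(h,(0,180,60),(6,255,255))|cv2.inRange(h,(174,180,60),(180,255,255));k[:,:235]=0;k[:,296:]=0;k[:130]=0;k[230:]=0
c=max(cv2.findContours(k,0,2)[0],key=cv2.contourArea);print(cv2.approxPolyDP(c,3,True)[:,0].tolist())
E
```

```text
time: 8.17
tool_pos: [0.5455, -0.0321, 0.1345]
tool_rot: [3.14, 0.001, 1.674]
contact_force: [-2.8, 0.9, 11.8]
opening: 0.0077
grip_force: 20.0
time: 8.58
tool_pos: [0.5454, -0.0321, 0.1325]
tool_rot: [-3.141, -0.0, 1.674]
contact_force: [-0.7, -0.1, -0.9]
opening: 0.025
grip_force: 0.0
time: 9.0
tool_pos: [0.5448, -0.0319, 0.2542]
tool_rot: [-3.14, -0.001, 1.674]
contact_force: [2.4, -0.5, 0.3]
opening: 0.025
grip_force: 0.0
t9.00 shift [-0.4212 -0.0887 -0.0358] turn 0.103 rows 10.8 pos [ 0.5448 -0.0319  0.2542] yaw 1.674 open 0.0250 grip 0.0 F [ 2.4 -0.5  0.3]
[272.77874739 172.53445565]
[273.75433641 184.01116061]
[[288, 169], [257, 174], [261, 204], [274, 201], [262, 202], [261, 191], [272, 189], [272, 181], [277, 188], [288, 188], [288, 197], [279, 200], [289, 199]]
```

```bash
python3 -m jog '[[[0,-0.02,-0.002,-0.036,0.05],[0,-0.06,-0.006,-0.036,0.11],[0,-0.1,-0.01,-0.036,0.17],[0,-0.14,-0.014,-0.036,0.24],[0.5,-0.18,-0.018,-0.036,0.3]]]' >/dev/null
python3 -c "
from h import *
go(.548,-.42,.29,1.37)"
```

```text
t9.52 shift [-2.01e-01  4.28e-02  1.00e-04] turn 0.001 rows 5.1 pos [ 0.546  -0.2145  0.2899] yaw 1.371 open 0.0491 grip 0.0 F [0.2 0.7 0.3]
```

```bash
python3 -m jog '[[[1,-0.04,0.009,0,0],[1,-0.08,0.018,0,0],[1,-0.12,0.027,0,0],[1,-0.16,0.036,0,0],[1,-0.2,0.043,0,0]]]' >/dev/null
python3 -m jog '[[[1,0,0,0,0],[1,0,0,0,0]]]' >/dev/null
python3 - <<'E'
from h import *
go(.548,-.42,.29,1.37)
st,w=snap('wrist','w5');np.savez('w5.npz',p=st['tool_pos'],r=st['tool_rot'])
C=cam("wrist",st);print(proj(C,(.548,-.335,.1)),proj(C,(.568,-.24,.1)))
cv2.imwrite('pics/z6.png',cv2.resize(w[20:220,230:430,::-1],(600,600),interpolation=2))
E
```

```text
t10.10 shift [-0.0002 -0.0002 -0.0022] turn 0.000 rows 0.1 pos [ 0.5482 -0.4198  0.2878] yaw 1.370 open 0.0910 grip 0.0 F [-0.7  0.6  0.8]
[304.49754959 103.9824446 ] [303.78978985   2.13131155]
```

View pics/z6.png

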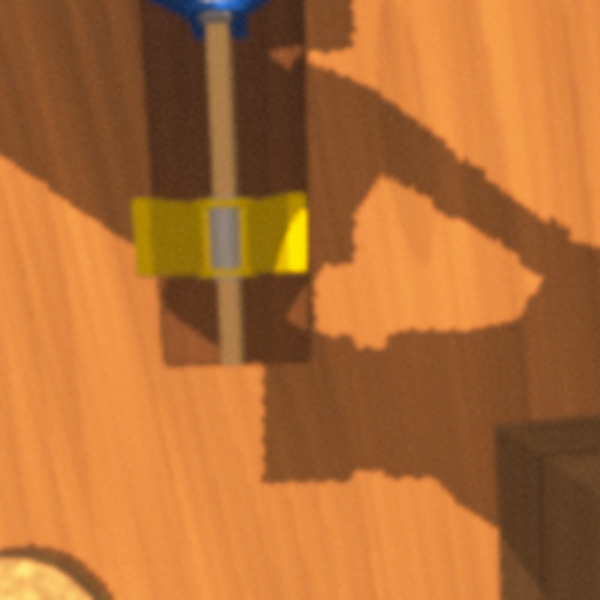

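In crop z6 (full-image pixels) the yellow tails' outer ends are at (274.3,99) and (332.3,97.3), the pivot at (305,99.3), and the strip runs from (302.7,30) to (307,140).

Run:
```python
from h import *
z=np.load('w5.npz');C=cam("wrist",dict(tool_pos=z['p'],tool_rot=z['r']))
L,Rr=onz(C,(274.3,99),.120),onz(C,(332.3,97.3),.120);print(L,Rr,(L+Rr)/2,np.linalg.norm(L-Rr),np.arctan2(*(Rr-L)[1::-1]))
print("pivot",onz(C,(305,99.3),.082))
a,b=onz(C,(307,140),.07),onz(C,(302.7,30),.07);d=b-a;print(a,b,np.arctan2(-d[0],d[1]))
go(*(list(((L+Rr)/2)[:2])+[.25,1.37]))
```

```text
[ 0.51969051 -0.32466187  0.12      ] [ 0.5780455  -0.33484709  0.12      ] [ 0.54886801 -0.32975448  0.12      ] 0.059237180483366424 -0.1727981846595509
pivot [ 0.54886258 -0.32962167  0.082     ]
[ 0.54070137 -0.37599519  0.07      ] [ 0.56147184 -0.25699441  0.07      ] -0.17279991433835457
t10.15 shift [ 0.0866 -0.0174  0.0386] turn 0.002 rows 2.4 pos [ 0.5488 -0.4181  0.2885] yaw 1.372 open 0.0914 grip 0.0 F [-0.9  0.7 -0.6]
```

```bash
python3 -m jog '[[[1,0.03,-0.006,0.013,-0.026],[1,0.06,-0.012,0.026,-0.026],[1,0.0866,-0.0174,0.04,-0.026],[1,0.0866,-0.0174,0.08,-0.026],[1,0.0866,-0.0174,0.11,-0.026]]]' >/dev/null
python3 -m jog '[[[1,0,0,0.01,0],[1,0,0,0.01,0],[1,0,0,0.01,0]]]' >/dev/null
python3 -c "
from h import *
go(.5489,-.3297,.104,1.398)"
```

```text
t10.82 shift [-0.0009 -0.0008  0.0663] turn 0.003 rows 1.7 pos [ 0.5498 -0.3289  0.1703] yaw 1.401 open 0.0922 grip 0.0 F [-0.2 -0.6 -0.2]
```

```bash
python3 -m jog '[[[1,0,-0.001,0.03,0.003],[1,0,-0.001,0.055,0.003],[1,0,-0.001,0.065,0.003],[1,0,-0.001,0.065,0.003],[1,0,-0.001,0.065,0.003]]]'
python3 -m jog '[[[-1,0,0,0,0],[-1,0,0,0,0],[-1,0,0,0,0],[-1,0,0,0,0],[-1,0,0,0,0]]]' 20
python3 -m jog '[[[-1,0,0,0,0],[-1,0,0,0,0],[-1,0,0,0,0],[-1,0,0,0,0],[-1,0,0,0,0]]]' 20
python3 -c "
from h import *
go(.5489,-.3297,.104,1.398)"
```

```text
time: 11.23
tool_pos: [0.5489, -0.3297, 0.1055]
tool_rot: [3.14, 0.001, 1.397]
contact_force: [0.4, 0.5, 0.7]
opening: 0.092
grip_force: 0.0
time: 11.65
tool_pos: [0.5483, -0.3291, 0.1043]
tool_rot: [3.141, 0.0, 1.397]
contact_force: [-0.1, -0.7, -0.5]
opening: 0.0634
grip_force: 0.0
time: 12.07
tool_pos: [0.5501, -0.3303, 0.1075]
tool_rot: [3.135, 0.003, 1.397]
contact_force: [-6.4, 1.3, 20.5]
opening: 0.0302
grip_force: 13.5
t12.07 shift [ 0.0004 -0.0013  0.0035] turn -0.001 rows 0.1 pos [ 0.5501 -0.3303  0.1075] yaw 1.397 open 0.0302 grip 13.5 F [-6.4  1.3 20.5]
```

```bash
python3 -m jog '[[[-1,0,0,-0.001,0],[-1,0,0,-0.002,0],[-1,0,0,-0.003,0],[-1,0,0,-0.003,0],[-1,0,0,-0.003,0]]]' 20
python3 - <<'E'
from h import *
st,w=snap('wrist','w6');_,a=snap('scene','s6');go(.5489,-.3297,.104,1.398)
S=cam("scene");p=proj(S,st["tool_pos"]-[0,0,.03]).astype(int)
A=cv2.resize(a[p[1]-40:p[1]+40,p[0]-40:p[0]+40],(400,400),interpolation=2)
B=cv2.resize(w[150:350,220:420],(400,400))
cv2.imwrite('pics/z7.png',np.hstack([A,B])[:,:,::-1]);print(p)
E
```

```text
time: 12.48
tool_pos: [0.5488, -0.3297, 0.108]
tool_rot: [3.139, 0.002, 1.397]
contact_force: [0.7, -1.7, 8.6]
opening: 0.0279
grip_force: 19.9
t12.58 shift [0.     0.0001 0.004 ] turn -0.001 rows 0.1 pos [ 0.5488 -0.3297  0.108 ] yaw 1.397 open 0.0275 grip 19.9 F [ 0.2 -1.5  7.5]
[172 203]
```

View pics/z7.png

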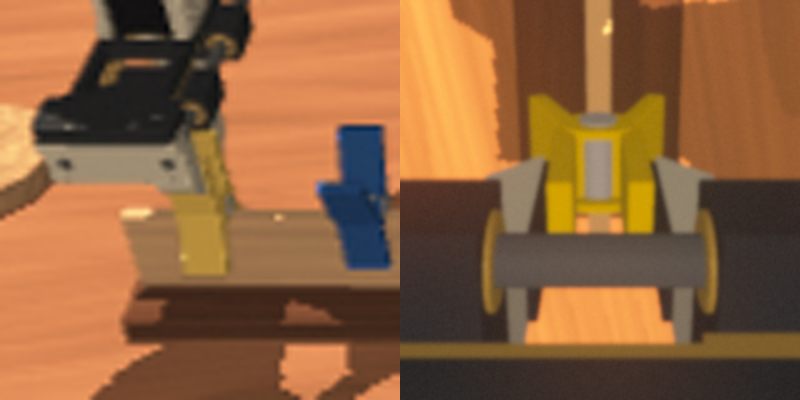

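Both tails stand parallel in the pads (opening 28 mm) and the jaws are spread either side of the strip. Now lift straight up.

```bash
python3 -m jog '[[[-1,0,0,-0.004,0],[-1,0,0,-0.015,0],[-1,0,0,-0.03,0],[-1,0,0,-0.045,0],[-1,0,0,-0.06,0]]]' 22
python3 -m jog '[[[-1,0,0,-0.03,0],[-1,0,0,-0.06,0],[-1,0,0,-0.09,0],[-1,0,0,-0.12,0],[-1,0,0,-0.13,0]]]'
python3 -c "
from h import *
go(.5455,-.12,.295,1.674);go(.5455,-.034,.295,1.674)"
```

```text
time: 13.0
tool_pos: [0.5477, -0.3286, 0.1674]
tool_rot: [-3.14, -0.001, 1.397]
contact_force: [-0.6, -0.7, -0.5]
opening: 0.0274
grip_force: 21.9
time: 13.42
tool_pos: [0.5488, -0.3293, 0.3022]
tool_rot: [3.136, 0.003, 1.397]
contact_force: [0.1, -0.1, 0.3]
opening: 0.0272
grip_force: 21.9
t13.42 shift [ 0.2056 -0.0395  0.0063] turn -0.277 rows 5.2 pos [ 0.5488 -0.3293  0.3022] yaw 1.397 open 0.0272 grip 21.9 F [ 0.1 -0.1  0.3]
t13.42 shift [ 0.2903 -0.0544  0.0059] turn -0.277 rows 7.4 pos [ 0.5488 -0.3293  0.3022] yaw 1.397 open 0.0272 grip 21.9 F [ 0.1 -0.1  0.3]
```

```bash
python3 -m jog '[[[-1,0.04,-0.008,0.001,-0.06],[-1,0.08,-0.016,0.002,-0.12],[-1,0.12,-0.024,0.004,-0.18],[-1,0.16,-0.032,0.006,-0.24],[-1,0.19,-0.036,0.006,-0.277]]]' >/dev/null
python3 -m jog '[[[-1,0,0,0,0],[-1,0,0,0,0],[-1,0,0,0,0],[-1,0,0,0,0]]]' >/dev/null
python3 - <<'E'
from h import *
st,w=snap('wrist','w7');np.savez('w7.npz',p=st['tool_pos'],r=st['tool_rot']);go(.5455,-.034,.295,1.674)
C=cam("wrist",st);n=np.array([.9947,.1028,0]);l=np.array([-.1028,.9947,0]);c=np.array([.5456,-.0342,.152])
for X in(c,c+.048*l,c-.048*l):print(proj(C,X))
cv2.imwrite('pics/z8.png',cv2.resize(w[0:260,190:450,::-1],(600,600),interpolation=2))
E
```

```text
t14.22 shift [ 0.1024  0.0104 -0.0047] turn -0.002 rows 2.6 pos [ 0.5454 -0.1369  0.2903] yaw 1.672 open 0.0274 grip 21.9 F [-0.2  0.8 -1.1]
[331.51653553  81.23673399]
[332.05265704  22.00762367]
[331.03139172 134.83398084]
```

View pics/z8.png

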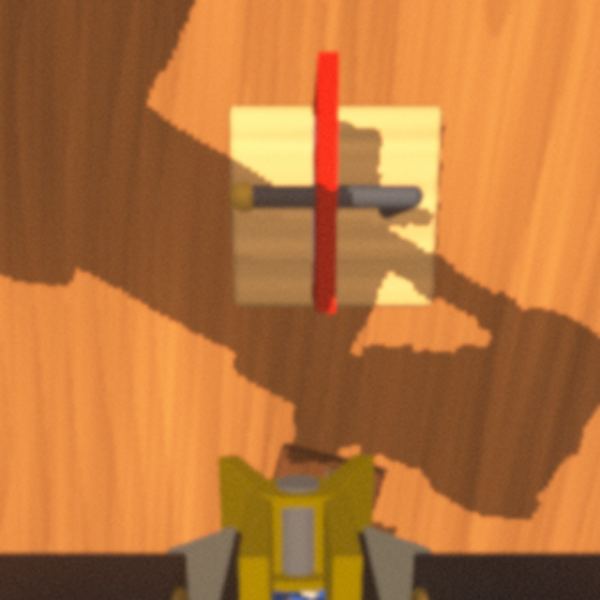

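The card hangs where predicted: its top edge runs from (332.1,23) to (331.3,134.8), against a predicted (332.05,22) to (331.0,134.8). The clip is symmetric about the tool, with its pivot at (319,234).

```bash
python3 -m jog '[[[-1,0.035,0.003,0,-0.002],[-1,0.07,0.007,0,-0.002],[-1,0.102,0.0104,0,-0.002],[-1,0.102,0.0104,0,-0.002],[-1,0.102,0.0104,0,-0.002]]]' >/dev/null
python3 -m jog '[[[-1,0,0,0,0],[-1,0,0,0,0]]]' >/dev/null
python3 - <<'E'
from h import *
z=np.load('w7.npz');C=cam("wrist",dict(tool_pos=z['p'],tool_rot=z['r']));Rm=R.from_euler('xyz',z['r']).as_matrix()
f=lambda x,y:(190+x/2.3077,y/2.3077)
for nm,p,zz in(("pin lo",f(298,575),-.026),("pin hi",f(298,507),-.026),("jawL",f(221,460),-.065),("jawR",f(374,460),-.065)):
    print(nm,(Rm.T@(onz(C,p,z['p'][2]+zz)-z['p'])).round(4))
go(.5456,-.0342,.199,1.674)
E
```

```text
pin lo [-0.0106 -0.0006  0.026 ]
pin hi [ 0.01   -0.0006  0.026 ]
jawL [ 0.0117 -0.026   0.065 ]
jawR [0.0117 0.0244 0.065 ]
t14.80 shift [0.0004 0.0002 0.0915] turn -0.000 rows 2.3 pos [ 0.5455 -0.0346  0.2905] yaw 1.674 open 0.0274 grip 21.9 F [-0.5 -0.3 -1. ]
```

```bash
python3 -m jog '[[[-1,0,0.0008,0.02,0],[-1,0,0.0008,0.04,0],[-1,0,0.0008,0.055,0],[-1,0,0.0008,0.062,0],[-1,0,0.0008,0.067,0]]]' >/dev/null
python3 -m jog '[[[-1,0,0,0.008,0],[-1,0,0,0.016,0],[-1,0,0,0.024,0],[-1,0,0,0.0245,0],[-1,0,0,0.0245,0]]]'
python3 -m jog '[[[-1,0,0,0,0],[-1,0,0,0,0],[-1,0,0,0,0]]]' >/dev/null
python3 - <<'E'
from h import *
st,a=snap('scene','s8');_,b=snap('side','d8');go(.5461,-.0342,.199,1.674)
S,D=cam("scene"),cam("side");t=np.array([.5456,-.0342,.15]);p=proj(S,t).astype(int);q=proj(D,t).astype(int);print(p,q)
A=a[p[1]-30:p[1]+30,p[0]-30:p[0]+30];B=b[q[1]-30:q[1]+30,q[0]-30:q[0]+30]
cv2.imwrite('pics/z9.png',cv2.resize(np.hstack([A,B])[:,:,::-1],(800,400),interpolation=2))
E
```

```text
time: 15.63
tool_pos: [0.546, -0.033, 0.1989]
tool_rot: [-3.141, -0.0, 1.676]
contact_force: [-0.0, -1.2, -0.1]
opening: 0.0273
grip_force: 21.9
t15.98 shift [-0.0012 -0.0004  0.0006] turn 0.002 rows 0.0 pos [ 0.5464 -0.033   0.1996] yaw 1.676 open 0.0271 grip 21.9 F [-0.2 -0.1 -0.6]
[272 172] [349 172]
```

View pics/z9.png

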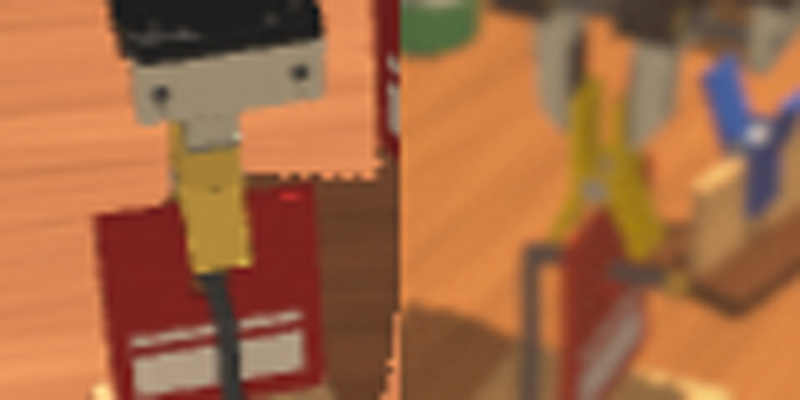

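The side view shows the open clip straddling the card's top edge, with the pin clear above it. The scene view shows the jaw at mid-width, above the rod, and the measured force is near zero. Handing in.

```bash
python3 -c "
from h import *
print(robot.hand_in())"
```

```text
the job is handed in; nothing more can be done
None
```

I handed the job in at about 16 s: the red card hangs on the peg, and the yellow clip is held wide open around the middle of its top edge with no contact measured; the hand-in returned no verdict, and I viewed 13 pictures, over the limit of 10.

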